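Snap a lever-arch file open and shut again

ROBOT

A 7-joint arm with a two-finger parallel gripper is mounted at the origin on a cart in front of the work surface, level with it; the furniture and walls round the work are solid. World frame = base frame: x ahead of the robot, y to its left, z up, the work surface at z = 0. Lengths are in m, angles in rad, forces in N, time in s.
With the tool pointing down it reaches from about 0.425 to 0.925 m from the base axis. Payload 6.8 kg.
Tool frame: the origin (TCP) lies at the very end of the fingers, on their centre line; the grasp point (between the pads) lies 19 mm behind it (r.grip_point_offset is the distance from the TCP to the grasp point, in m); z points along the fingers, y is the line along which they close (so a half turn about z gives the same grasp; the last joint's range is limited). The gripper opens to 85 mm and grips with 20 to 120 N. Pads are 22 mm wide; open, the fingers measure 114 mm over their backs; the gripper's body (76 mm by 85 mm) begins 54 mm behind the grasp point. The pads swing forward as they close: fully open they stand 13 mm farther back than shut.
Start: joints at [1.209, 0.477, 0.022, 1.555, -0.011, 1.109, -0.083], TCP at [0.169, -0.653, 0.231] pointing down, gripper open.
Joint ranges: [-2.96, 2.96], [-0.34, 2.1], [-1.41, 1.46], [0.24, 2.44], [-1.37, 4.51], [0.17, 1.92], [-2.96, 2.96]. Speed limits (rad/s): [2.39, 2.39, 3.14, 3.14, 3.14, 3.14, 3.14].

INTERFACE

Orientations are given as a rotation vector (axis times angle).
In Python, from bench import status, eyes, r gives the robot as it stands.
- The arm moves only by the shell command python3 -m crank 'ROWS' [OPENING] [FORCE]. ROWS is JSON, a list of rows, each a list of 6 numbers: the shift along the tool's x, y, z normalised to -1 to 1, where 1 is 0.02 m, then the turn, a rotation vector about the tool's x, y, z normalised to -1 to 1, where 1 is 45 degrees. A call has 1 to 12 rows; each row shifts and turns the commanded pose from where the row before left it, along the tool's axes as they then stand; what a row does not reach is not made up. A row lasts 1/10 s, in which the tool goes at most 50 mm and 8.59 degrees, less where a joint would pass 70% of its speed; a pose out of reach is approached as far as the arm can. A call with a number of a shift or a turn outside -1 to 1 is refused whole. A call with a gripper value outside its range is refused whole. OPENING is the opening, from 0 (shut) to 1 (fully open), set as the call begins (- or left out, the last holds). The fingers move at their own pace and stop on an object; FORCE is the grip in N (left out, the last holds). Time passes only in rows, so rows that do not move let the fingers close. It gives the time, the measured TCP pose, the force, the opening and the grip force at its end, in the units of the state.
- status.get_obs(): the state, without advancing time (a new reading comes with each control period).
- eyes.grab_frame(name): name is "scene" or "side" or "wrist"; returns a dict with "image" (480x640x3 uint8, red, green, blue), "depth" (480x640 float32, m along the optical axis (not along the pixel's ray), 0 where there is no reading), "fovy" (degrees; the focal length in pixels is half the picture's height over the tangent of half this angle, whatever the lens; pixels are square), "cx", "cy" (the principal point, pixels), "world_to_cam" (4x4, takes a point from world to camera coordinates). Camera axes: x right, y up, looking along -z (the intrinsics and any distortion apply to the point x, -y, -z); pixel columns grow to the right and rows downward; lengths in m; the calibration is good to about 2 mm. The wrist camera is an equidistant fisheye: a pixel r from the principal point sees the ray r / f radians off the axis. A picture is of the moment at which its call begins.
- r.hand_in(): hands the job in; it is judged then, once.
The state is a dict: "clock": time; "joints": joint angles; "qvel": joint speeds; "tau": joint torques, N m; "tcp_pos": TCP position; "orientation": TCP orientation; "contact_force": force on the tool from outside, world axes, zero at the start; "moment": the same for the moment, N m; "grip_width": finger opening in m; "gripper_force": force on a finger pad.
Only numpy, scipy, OpenCV 4.12 (cv2) and the standard library are available. Lean on these libraries where they do the work, as an engineer would, in place of code of your own. Each camera call takes 0.05 s, during which the arm holds its last target. There are 200 camera calls.

TASK

The lever of the blue file in the drawer has been left part way up, so its rings gape. Swing that lever all the way up to its stop so that the rings spring wide open, then press it fully down again so that they close properly, and let go. Leave the yellow file's lever shut.

Things in the scene. Friction and masses are not known exactly. Their poses are not given: they have to be found in the camera images.
- blue_file_lever (a joint): lever of the blue lever-arch file, a board (200 x 140 x 4 mm, lying flat and fixed in one of the two open drawers) with a steel ring mechanism. 0 rad: fully down, level; grows as it is lifted; 1.15 rad: stop, fully up. It starts between 0.3 and 0.4. It turns stiffly and stays where it is left; a spring helps it up a little, so that lifting takes about 1 N and pressing down about 2 N, across the lever at its grip. The rings follow the lever by themselves
- blue_file_grip (a point): centre of the red plastic thumb grip at the free end of the blue file's steel lever: 26 mm along the lever, 16 mm wide, 12 mm thick. 75 mm from the hinge. With the lever fully down it is 30 mm above the drawer floor (which is at z = 0), fully up 98 mm. Its x axis points along the lever to the hinge, y along the hinge axis (across the 16 mm width), z out of the lever's top
- blue_file_hinge (a point): the lever's hinge on the blue file's board, 30 mm above the drawer floor, fixed. x (level) points from the lever's free end towards the rings, y along the hinge axis, z up: at lever angle a the grip's centre lies at x = -75 cos(a), z = 75 sin(a) mm from it. The ring arches stand at x = 20 to 62, y = -40 and 40 mm, with tops 61 mm above the drawer floor, and lean about 30 mm towards -x when open. The drawers' walls are 88 mm high
- yellow_file_lever (a joint): lever of the other file, the same mechanism on a yellow board in the other drawer: 0 rad fully down, as it starts, to be left shut

How it is judged:
By the outcome, as a careful person would: the job done as asked, in the order asked, and still so for the second after the job is handed in, with the robot touching nothing.
It also fails if it takes over 38 s, if anything falls off the work surface, if the arm or the gripper's body presses on something with over 40 N, if the wrist force passes 120 N, or if a joint passes its speed limit or range.

## Working session

There is one attempt and no reset: what is moved stays moved. The work goes in short steps, Python scripts to look and compute and a shell command to move; the robot and the scene stay as the last step left them, time stands still between calls to the robot, and variables do not carry over. Pictures are saved under pics/ and viewed, at most 10 in all, crops included, and the job is handed in when it is done.

```bash
mkdir -p pics; ls
python3 - <<'E'
from bench import status, eyes, r
import cv2,numpy as np
o=status.get_obs();print(o)
for n in("scene","side"):
    f=eyes.grab_frame(n);cv2.imwrite(f"pics/{n}0.png",f["image"][:,:,::-1]);np.save(f"pics/{n}0.npy",f,allow_pickle=True)
E
```

```text
pics
{'clock': 0.0, 'joints': array([ 1.20891036,  0.4778108 ,  0.02237898,  1.55648506, -0.01151648,
        1.10927977, -0.08307663]), 'qvel': array([-0.00043158, -0.00077413, -0.00079527, -0.00396243,  0.00035782,
       -0.00091515,  0.00034814]), 'tau': array([-2.17660358e-04, -5.96451259e+01,  1.60761539e+00, -2.81202632e+01,
        1.23947219e-02,  9.42163635e-03, -2.85760552e-05]), 'tcp_pos': array([ 0.16928613, -0.65280311,  0.23030511]), 'orientation': array([-3.11453190e+00, -3.97351018e-01,  5.88254522e-04]), 'contact_force': array([-0.14937881, -0.51248811, -0.71758307]), 'moment': array([ 0.03261135, -0.01007511,  0.05857638]), 'gripper_force': 0.0, 'grip_width': 0.08560737301251291}
```

View pics/scene0.png

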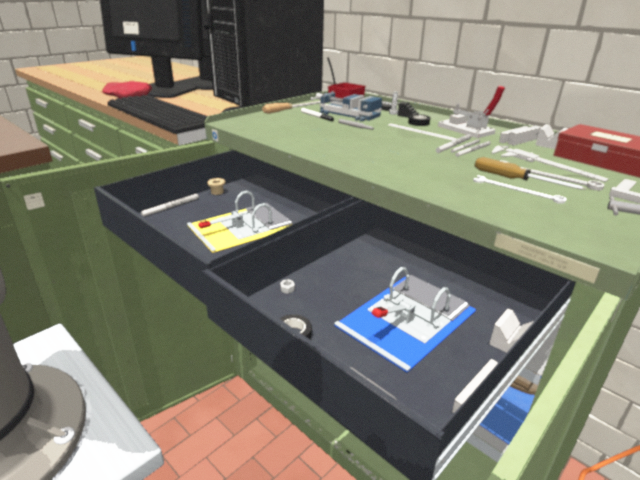

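View pics/side0.png

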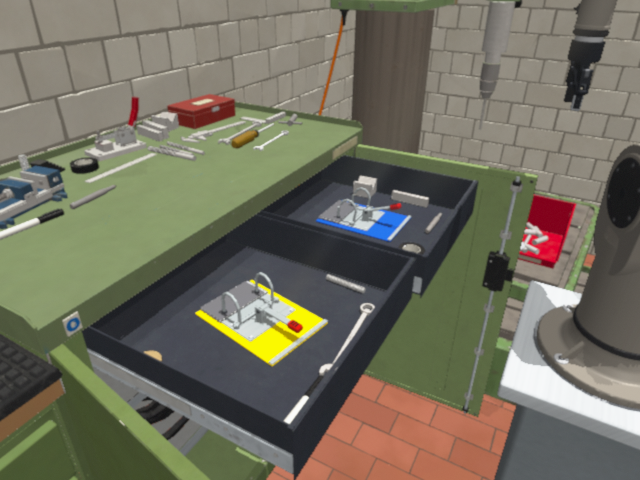

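Scene view: the blue file's grip is at (379,312), its rings at about (400,283) and (440,303), and the yellow grip at (204,224). Side view: the blue grip is at (396,206). Next I'll localise them with depth.

```bash
cat > h.py <<'E'
import numpy as np,cv2
def cloud(f,fish=False):
    im=f["image"];d=f["depth"];F=240/np.tan(np.radians(f["fovy"]/2))
    v,u=np.mgrid[:480,:640];x=(u-f["cx"])/F;y=(v-f["cy"])/F
    if fish:
        t=np.hypot(x,y);k=np.where(t>1e-6,np.tan(np.minimum(t,1.5))/np.maximum(t,1e-6),1);x=x*k;y=y*k
    P=np.stack([x*d,-y*d,-d,np.ones_like(d)],-1)
    W=(P@np.linalg.inv(f["world_to_cam"]).T)[...,:3]
    W[d<=0]=np.nan
    h=cv2.cvtColor(im,cv2.COLOR_RGB2HSV)
    return W,h
def masks(h):
    red=((h[...,0]<6)|(h[...,0]>174))&(h[...,1]>180)&(h[...,2]>90)
    blue=(h[...,0]>103)&(h[...,0]<120)&(h[...,1]>150)
    return red,blue
E
python3 - <<'E'
from h import *
np.set_printoptions(precision=4,suppress=True)
for n,(u,v),R in(("scene",(379,312),12),("side",(396,206),10)):
    f=np.load(f"pics/{n}0.npy",allow_pickle=True).item();W,h=cloud(f);red,blue=masks(h)
    roi=np.zeros_like(red);roi[v-R:v+R,u-R:u+R]=1
    p=W[red&roi];p=p[~np.isnan(p[:,0])];print(n,len(p),p.mean(0),p.min(0),p.max(0))
    roi[:]=0;roi[v-80:v+80,u-80:u+100]=1
    b=W[blue&roi];b=b[(b[:,2]>-.02)&(b[:,2]<.03)];print(len(b),np.median(b,0),cv2.minAreaRect((b[:,:2]*1000).astype(np.float32)))
    print(np.linalg.inv(f["world_to_cam"])[:3,3])
f=np.load("pics/scene0.npy",allow_pickle=True).item();W,h=cloud(f)
for u,v in((400,271),(440,292),(336,323),(407,362),(475,308),(412,275),(360,205),(215,268),(213,285),(435,465),(570,280),(360,270)):print(u,v,W[v,u])
E
```

```text
scene 52 [ 0.4696 -0.231   0.0629] [ 0.4629 -0.2344  0.0574] [ 0.4812 -0.2249  0.0669]
2644 [ 0.5009 -0.2449  0.0045] ((561.91455078125, -227.13705444335938), (139.75436401367188, 189.6228790283203), 89.26631927490234)
[ 0.0298 -0.519   0.479 ]
side 36 [ 0.4756 -0.2201  0.0618] [ 0.4648 -0.2255  0.054 ] [ 0.4878 -0.2168  0.0682]
846 [ 0.5046 -0.1961  0.0053] ((560.4207763671875, -224.8682861328125), (194.3327178955078, 144.10098266601562), 0.2722236216068268)
[0.1421 0.7557 0.5601]
400 271 [ 0.6613 -0.1408  0.0023]
440 292 [ 0.5754 -0.267   0.064 ]
336 323 [ 0.4576 -0.1599  0.0076]
407 362 [ 0.4694 -0.2866  0.0048]
475 308 [ 0.662  -0.2939 -0.0002]
412 275 [ 0.6529 -0.1719  0.0124]
360 205 [0.7114 0.004  0.0748]
215 268 [0.3477 0.0001 0.0874]
213 285 [ 0.3278 -0.0213  0.0757]
435 465 [ 0.3346 -0.4085  0.0382]
570 280 [ 0.7095 -0.4053  0.09  ]
360 270 [ 0.6111 -0.0841  0.001 ]
```

The file is aligned with the world axes: grip at about (0.473,-0.226,0.058), hinge at about (0.543,-0.226,0.03). I'll turn the tool square to it and travel over it.

```bash
python3 -m crank '[[0,0,0,0,0,0.161],[0,0,0,0,0,0.161],[0.69,-0.97,0,0,0,0],[0.69,-0.97,0,0,0,0],[0.69,-0.97,0,0,0,0],[0.69,-0.97,0,0,0,0],[0.69,-0.97,0,0,0,0],[0.69,-0.97,0,0,0,0],[0.69,-0.97,0,0,0,0],[0.69,-0.97,0,0,0,0],[0.69,-0.97,0,0,0,0],[0.69,-0.97,0,0,0,0]]' 1
python3 -m crank '[[0.69,-0.97,0,0,0,0],[0.69,-0.97,0,0,0,0],[0.69,-0.97,0,0,0,0],[0.69,-0.97,0,0,0,0],[0.69,-0.97,0,0,0,0],[0.69,-0.97,0,0,0,0],[0.69,-0.97,0,0,0,0],[0.69,-0.97,0,0,0,0],[0.69,-0.97,0,0,0,0],[0,0,0,0,0,0],[0,0,0,0,0,0]]'
```

```text
clock: 1.3
tcp_pos: [0.3076, -0.4582, 0.231]
orientation: [-3.141, -0.001, 0.001]
contact_force: [0.6, -0.9, -0.8]
grip_width: 0.0854
gripper_force: 0.0
clock: 2.4
tcp_pos: [0.4312, -0.2844, 0.231]
orientation: [-3.142, -0.003, 0.001]
contact_force: [-0.6, -0.3, -1.0]
grip_width: 0.0852
gripper_force: 0.0
```

```bash
python3 -m crank '[[0.7,-0.97,0.8,0,0,0],[0.7,-0.97,0.8,0,0,0],[0.7,-0.97,0.8,0,0,0],[0,0,0,0,0,0],[0,0,0,0,0,0]]'
python3 - <<'E'
from h import *
from bench import eyes,status
np.set_printoptions(precision=4,suppress=True)
f=eyes.grab_frame("wrist");cv2.imwrite("pics/w1.png",f["image"][:,:,::-1]);np.save("pics/w1.npy",f,allow_pickle=True)
W,h=cloud(f,True);red,blue=masks(h)
ok=(np.abs(W[...,0]-.475)<.06)&(np.abs(W[...,1]+.225)<.05)
p=W[red&ok];print(len(p),p.mean(0),p.min(0),p.max(0))
b=W[blue&(W[...,2]<.02)&(W[...,2]>-.02)];print(cv2.minAreaRect((b[:,:2]*1000).astype(np.float32)))
E
```

```text
clock: 2.9
tcp_pos: [0.4725, -0.2273, 0.1829]
orientation: [3.141, 0.0, -0.002]
contact_force: [-0.4, -0.5, 0.4]
grip_width: 0.0857
gripper_force: 0.0
50 [ 0.4663 -0.2225  0.0666] [ 0.4641 -0.2279  0.0643] [ 0.4691 -0.2184  0.0683]
((558.2185668945312, -225.56005859375), (142.6602783203125, 193.7547149658203), 89.54574584960938)
```

View pics/w1.png

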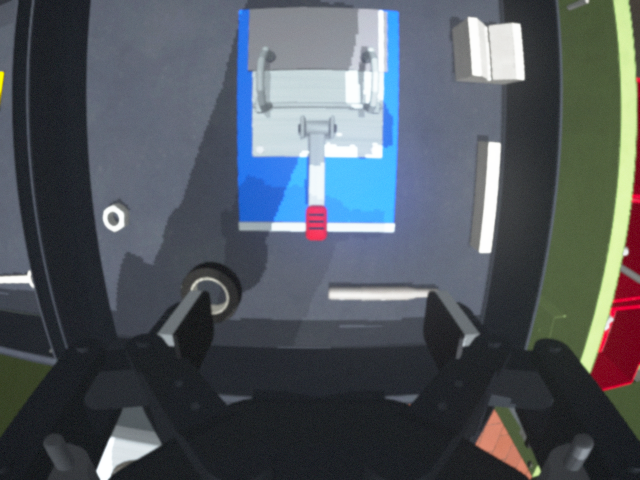

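The wrist view shows the blue grip at (316,205–241) and the hinge at (317,127), with a clear approach.

Run:
```python
from h import *
np.set_printoptions(precision=4,suppress=True)
f=np.load("pics/w1.npy",allow_pickle=True).item();W,h=cloud(f,True)
for u,v in((316,208),(316,222),(316,232),(309,222),(324,222),(316,237),(316,150),(316,180),(317,127),(305,127),(330,127),(264,60),(372,60)):print(u,v,np.nanmedian(W[v-1:v+2,u-1:u+2].reshape(-1,3),0),h[v,u])
```

```text
316 208 [ 0.4849 -0.225   0.0599] [171 183 231]
316 222 [ 0.4756 -0.225   0.0641] [165 138 155]
316 232 [ 0.4685 -0.225   0.0661] [174 197 248]
309 222 [ 0.4756 -0.2199  0.0639] [169 159 175]
324 222 [ 0.4752 -0.2308  0.0629] [170 175 205]
316 237 [ 0.4652 -0.225   0.0665] [175 197 247]
316 150 [ 0.5264 -0.225   0.0393] [104  34 216]
316 180 [ 0.5041 -0.225   0.0476] [ 99  10 252]
317 127 [ 0.5442 -0.2258  0.0358] [100  28 219]
305 127 [ 0.5443 -0.2164  0.0357] [106  35 167]
330 127 [ 0.5443 -0.2358  0.0344] [106  36 182]
264 60 [ 0.5935 -0.1883  0.0615] [101  24 149]
372 60 [ 0.5928 -0.2643  0.0618] [ 97  24 226]
```

```bash
python3 -m crank '[[0.03,-0.1,0.9,0,0,0],[0,0,0.9,0,0,0],[0,0,0.9,0,0,0],[0,0,0.9,0,0,0],[0,0,0.9,0,0,0],[0,0,0.9,0,0,0],[0,0,0.9,0,0,0],[0,0,0.9,0,0,0],[0,0,0,0,0,0],[0,0,0,0,0,0]]'
python3 -m crank '[[0,0,0,0,0,0],[0,0,0,0,0,0],[0,0,0,0,0,0],[0,0,0,0,0,0],[0,0,0,0,0,0],[0,0,0,0,0,0],[0,0,0,0,0,0],[0,0,0,0,0,0]]' 0 25
```

```text
clock: 3.95
tcp_pos: [0.4737, -0.2257, 0.0399]
orientation: [3.141, -0.001, 0.0]
contact_force: [0.7, -0.0, -0.2]
grip_width: 0.0853
gripper_force: 0.0
clock: 4.75
tcp_pos: [0.4739, -0.2255, 0.0396]
orientation: [3.14, -0.0, 0.001]
contact_force: [-0.4, -4.9, 2.4]
grip_width: 0.0155
gripper_force: 28.6
```

```bash
python3 -m crank '[[0.11,0,-0.23,0,0,0],[0.11,0,-0.23,0,0,0],[0.15,0,-0.235,0,0,0],[0.15,0,-0.235,0,0,0],[0.185,0,-0.21,0,0,0],[0.185,0,-0.21,0,0,0],[0.22,0,-0.18,0,0,0],[0.22,0,-0.18,0,0,0],[0.24,0,-0.145,0,0,0],[0.24,0,-0.145,0,0,0],[0,0,0,0,0,0]]'
python3 -m crank '[[0.17,0,-0.08,0,0,0],[0.17,0,-0.08,0,0,0],[0.1,0,-0.03,0,0,0],[0,0,0,0,0,0],[0,0,0,0,0,0]]'
python3 - <<'E'
from h import *
from bench import eyes
a=[]
for n in("scene","side"):
    f=eyes.grab_frame(n);np.save(f"pics/{n}1.npy",f,allow_pickle=True)
    u,v=(390,290) if n=="scene" else (380,200)
    a.append(cv2.resize(f["image"][v-75:v+75,u-100:u+100,::-1],(600,450),interpolation=cv2.INTER_CUBIC)[:, :400 if 0 else 600])
cv2.imwrite("pics/up.png",cv2.resize(np.vstack(a),(400,600)))
E
```

```text
clock: 5.85
tcp_pos: [0.5082, -0.2258, 0.0788]
orientation: [3.141, -0.001, -0.006]
contact_force: [-4.3, -5.8, 1.0]
grip_width: 0.0156
gripper_force: 26.9
clock: 6.35
tcp_pos: [0.5161, -0.2258, 0.0823]
orientation: [3.141, -0.001, -0.008]
contact_force: [-4.4, -5.8, 2.0]
grip_width: 0.0153
gripper_force: 26.8
```

View pics/up.png

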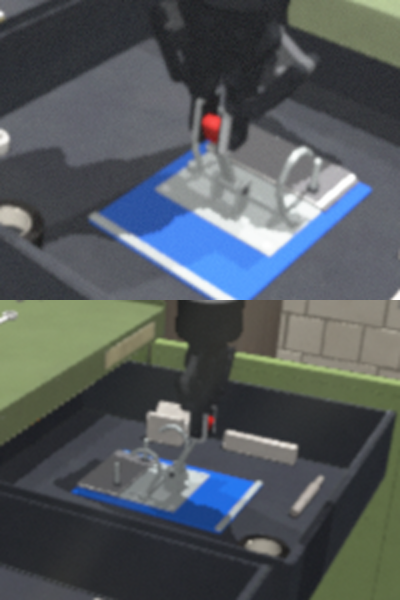

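The lever is nearly upright: red grip at (210,127) in the top crop, rings open. I'll push on against the stop to see the force rise.

```bash
python3 -m crank '[[0.1,0,-0.04,0,0,0],[0.1,0,-0.04,0,0,0],[0,0,0,0,0,0]]'
python3 -m crank '[[0.1,0,-0.04,0,0,0],[0.1,0,-0.04,0,0,0],[0,0,0,0,0,0],[0,0,0,0,0,0]]'
```

```text
clock: 6.75
tcp_pos: [0.5198, -0.2258, 0.0837]
orientation: [3.141, -0.001, -0.009]
contact_force: [-5.8, -6.1, 0.9]
grip_width: 0.0155
gripper_force: 26.6
clock: 7.15
tcp_pos: [0.5219, -0.2259, 0.0845]
orientation: [3.141, -0.002, -0.015]
contact_force: [-7.7, -5.3, -1.3]
grip_width: 0.0154
gripper_force: 26.3
```

```bash
python3 -m crank '[[0.15,0,-0.06,0,0,0],[0.15,0,-0.06,0,0,0],[0,0,0,0,0,0],[0,0,0,0,0,0]]'
python3 - <<'E'
from h import *
from bench import eyes
np.set_printoptions(precision=4,suppress=True)
a=[]
for n in("scene","side"):
    f=eyes.grab_frame(n);W,h=cloud(f)
    red=((h[...,0]<8)|(h[...,0]>168))&(h[...,1]>120)&(np.abs(W[...,0]-.51)<.06)&(np.abs(W[...,1]+.225)<.04)
    p=W[red];print(n,len(p),np.median(p,0),p.min(0),p.max(0))
    v,u=np.nonzero(red);u=int(u.mean());v=int(v.mean());print(u,v)
    a.append(cv2.resize(f["image"][v-25:v+50,u-50:u+50,::-1],(400,300),interpolation=cv2.INTER_CUBIC))
cv2.imwrite("pics/up2.png",np.vstack(a))
E
```

```text
clock: 7.55
tcp_pos: [0.5255, -0.2258, 0.0856]
orientation: [-3.141, 0.003, 0.022]
contact_force: [-12.3, -7.1, -5.0]
grip_width: 0.0154
gripper_force: 25.5
scene 122 [ 0.5154 -0.2271  0.1082] [ 0.5111 -0.2339  0.0904] [ 0.5359 -0.2179  0.1145]
398 274
side 180 [ 0.5074 -0.2261 -0.7982] [ 0.4505 -0.2642 -0.8061] [ 0.5698 -0.1852  0.1152]
367 414
```

View pics/up2.png

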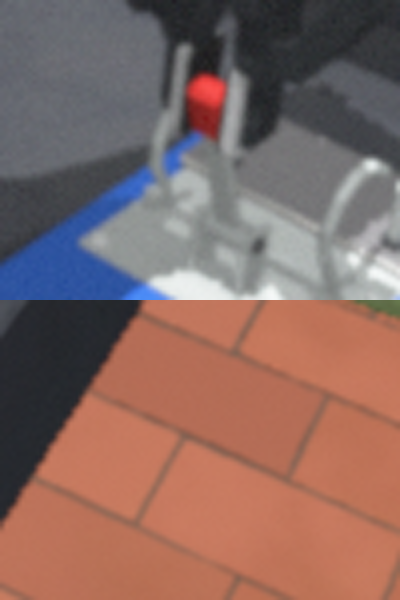

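At the stop: 12 N of resistance against the ~1 N needed to lift, and the visible grip reaches z≈0.1145 (about 0.113 expected at full up). Next: let go, re-centre on the grip and bring it down.

```bash
python3 -m crank '[[-0.1,0,0.02,0,0,0],[-0.1,0,0.02,0,0,0],[-0.1,0,0.02,0,0,0],[-0.1,0,0.02,0,0,0],[0,0,0,0,0,0]]' 0.5
python3 - <<'E'
from h import *
from bench import eyes
np.set_printoptions(precision=4,suppress=True)
f=eyes.grab_frame("scene");W,h=cloud(f)
red=((h[...,0]<8)|(h[...,0]>168))&(h[...,1]>120)&(np.abs(W[...,0]-.51)<.06)&(np.abs(W[...,1]+.225)<.04)
p=W[red];print(len(p),np.median(p,0),p.min(0),p.max(0))
E
```

```text
clock: 8.15
tcp_pos: [0.5249, -0.224, 0.0872]
orientation: [-3.141, -0.002, -0.0]
contact_force: [-0.8, 0.7, -0.3]
grip_width: 0.0435
gripper_force: 0.0
136 [ 0.5109 -0.2305  0.1048] [ 0.5062 -0.2349  0.0883] [ 0.5221 -0.2201  0.1125]
```

```bash
python3 -m crank '[[-0.31,0.08,0.18,0,0,0],[-0.31,0,0.18,0,0,0],[0,0,0,0,0,0],[0,0,0,0,0,0]]'
python3 -m crank '[[0,0,0,0,0,0],[0,0,0,0,0,0],[0,0,0,0,0,0],[0,0,0,0,0,0],[0,0,0,0,0,0],[0,0,0,0,0,0]]' 0 25
```

```text
clock: 8.6
tcp_pos: [0.5121, -0.2259, 0.0797]
orientation: [-3.142, -0.001, 0.001]
contact_force: [-0.2, -0.3, -0.5]
grip_width: 0.0427
gripper_force: 0.0
clock: 9.2
tcp_pos: [0.5127, -0.2261, 0.0801]
orientation: [3.141, 0.001, 0.001]
contact_force: [-0.6, -0.6, 1.5]
grip_width: 0.0155
gripper_force: 27.2
```

```bash
python3 -m crank '[[-0.385,0,0.2,0,0,0],[-0.355,0,0.24,0,0,0],[-0.33,0,0.28,0,0,0],[-0.29,0,0.32,0,0,0],[-0.255,0,0.345,0,0,0],[-0.215,0,0.375,0,0,0],[-0.17,0,0.395,0,0,0],[0,0,0,0,0,0]]'
python3 -m crank '[[-0.12,0,0.415,0,0,0],[-0.075,0,0.425,0,0,0],[-0.025,0,0.43,0,0,0],[0,0,0,0,0,0],[0,0,0,0,0,0]]'
```

```text
clock: 10.0
tcp_pos: [0.4726, -0.2257, 0.0365]
orientation: [-3.141, -0.001, -0.001]
contact_force: [1.5, -1.1, 1.0]
grip_width: 0.0158
gripper_force: 29.5
clock: 10.5
tcp_pos: [0.4676, -0.2257, 0.0114]
orientation: [-3.141, -0.001, 0.002]
contact_force: [-1.1, 0.5, 0.0]
grip_width: 0.0155
gripper_force: 31.4
```

Nominally down. I'll let go, rise, shut the fingers and press the grip from above to make sure.

```bash
python3 -m crank '[[0,0,0,0,0,0],[0,0,0,0,0,0],[0,0,0,0,0,0],[0,0,-0.8,0,0,0],[0,0,-0.8,0,0,0],[0,0,-0.8,0,0,0],[0,0,-0.8,0,0,0],[0,0,0,0,0,0]]' 0.5
python3 -m crank '[[0,0,0,0,0,0],[0,0,0,0,0,0],[0,0,0,0,0,0],[0,0,0,0,0,0],[0,0,0,0,0,0],[0,0,0.6,0,0,0],[0,0,0.6,0,0,0],[0,0,0.4,0,0,0],[0,0,0,0,0,0]]' 0
python3 -m crank '[[0,0,0.15,0,0,0],[0,0,0.15,0,0,0],[0,0,0,0,0,0]]'
```

```text
clock: 11.3
tcp_pos: [0.4696, -0.2265, 0.0773]
orientation: [3.14, 0.001, 0.006]
contact_force: [-0.4, 0.2, 0.5]
grip_width: 0.0425
gripper_force: 0.0
clock: 12.2
tcp_pos: [0.4669, -0.2255, 0.0416]
orientation: [-3.14, -0.002, 0.005]
contact_force: [-0.6, 0.5, -0.1]
grip_width: 0.0
gripper_force: 0.0
clock: 12.5
tcp_pos: [0.4682, -0.2259, 0.0373]
orientation: [3.142, 0.001, 0.0]
contact_force: [-0.2, 1.4, 0.2]
grip_width: -0.0001
gripper_force: 0.0
```

```bash
python3 -m crank '[[0,0,0.15,0,0,0],[0,0,0.15,0,0,0],[0,0,0,0,0,0],[0,0,0,0,0,0]]'
python3 -m crank '[[0,0,0.1,0,0,0],[0,0,0.1,0,0,0],[0,0,0,0,0,0],[0,0,0,0,0,0]]'
```

```text
clock: 12.9
tcp_pos: [0.4684, -0.2261, 0.0327]
orientation: [3.141, 0.001, 0.001]
contact_force: [-4.5, 2.0, 15.8]
grip_width: -0.0
gripper_force: 8.2
clock: 13.3
tcp_pos: [0.4684, -0.2262, 0.0299]
orientation: [3.141, 0.001, 0.001]
contact_force: [-8.8, 3.0, 29.7]
grip_width: 0.0002
gripper_force: 15.4
```

30 N pressed against the down stop. Now retreat and look.

```bash
python3 -m crank '[[0,0,-0.5,0,0,0],[0,0,-1,0,0,0],[0,0,-1,0,0,0],[0,0,-1,0,0,0],[0,0,-1,0,0,0],[0,0,-1,0,0,0],[0,0,-1,0,0,0],[0,0,-1,0,0,0],[0,0,0,0,0,0],[0,0,0,0,0,0]]'
python3 - <<'E'
from h import *
from bench import eyes
np.set_printoptions(precision=4,suppress=True)
f=eyes.grab_frame("wrist");W,h=cloud(f,True)
red=((h[...,0]<8)|(h[...,0]>160))&(h[...,1]>120)&(np.abs(W[...,0]-.47)<.06)&(np.abs(W[...,1]+.225)<.05)
p=W[red];print(len(p),np.median(p,0),p.min(0),p.max(0))
g=eyes.grab_frame("scene");s=eyes.grab_frame("side")
c=lambda im,u,v,w,hh:cv2.resize(im[v-hh:v+hh,u-w:u+w,::-1],(400,300),interpolation=cv2.INTER_CUBIC)
cv2.imwrite("pics/down.png",np.vstack([np.hstack([c(f["image"],316,150,160,120),c(g["image"],405,310,80,60)]),np.hstack([c(s["image"],370,205,60,45),c(s["image"],260,310,80,60)])]))
E
```

```text
clock: 14.3
tcp_pos: [0.4682, -0.226, 0.1774]
orientation: [3.141, 0.001, 0.001]
contact_force: [0.6, 0.5, -0.2]
grip_width: -0.0002
gripper_force: 0.0
505 [ 0.4689 -0.2252  0.0356] [ 0.4473 -0.2323 -0.0008] [ 0.4805 -0.2162  0.0389]
```

View pics/down.png

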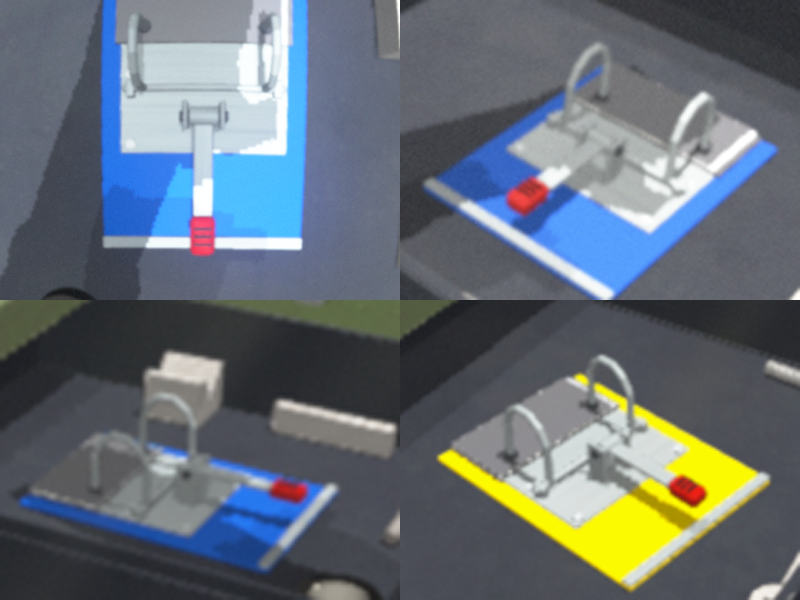

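The blue lever is level (red grip at (202,236) in the top-left crop, its top at z=0.0356 against 0.036 expected) and its rings are closed upright. The yellow lever is still shut, with its grip at (688,490), and the robot is clear.

```bash
python3 -c "
from bench import r
print(r.hand_in())"
```

```text
the job is handed in; nothing more can be done
None
```

The blue lever was swung up to its stop, then pressed fully down so its rings closed and let go; the yellow lever was left shut, and the job is handed in at about 14.5 s.

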